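# Put the ink pots back in their case from light to dark and shut it

## Task

The four ink pots in front of the mug press were left out after a print run (the spare set in the far left corner stays there): put them in the open case, upright and fully down, one in each well, in a row from light to dark: yellow in the well next to the white dot, then blue, then red, and black in the well next to the black dot. When all four are in, shut the lid fully. Do not tip a pot over, and leave the other things on the desk where they are.

Things in the scene. Friction and masses are not known exactly. Their poses are not given: they have to be found in the camera images.
- ink_yellow: the nearer (not the spare) round ink pot with a white body and a yellow screw lid, body 46 mm across up to 35 mm high, lid 43 mm across from there to the top at 50 mm (slightly smaller than the others); loose, about 0.11 kg; origin at the centre of its underside, z up
- ink_blue: the nearer (not the spare) round ink pot with a white body and a light blue screw lid, body 50 mm across up to 38 mm high, lid 47 mm across from there to the top at 55 mm; loose, about 0.11 kg; origin at the centre of its underside, z up
- ink_red: the nearer (not the spare) round ink pot with a white body and a red screw lid, body 50 mm across up to 38 mm high, lid 47 mm across from there to the top at 55 mm; loose, about 0.11 kg; origin at the centre of its underside, z up
- ink_black: the nearer (not the spare) round ink pot with a white body and a black screw lid, body 50 mm across up to 38 mm high, lid 47 mm across from there to the top at 55 mm; loose, about 0.11 kg; origin at the centre of its underside, z up
- ink_case: blue hinged case, fixed, 128 (x) by 298 (y) mm, rim 26 high, walls 4; origin centre of its underside, x to the hinge, y along the row. Grey insert, top 21 mm up, with 4 round wells 62 across, 15 deep (floor 6 mm up) at x 0, y -105, -35, 35, 105 mm. Pots in it stand 20 mm apart: fingers must close across the row (case x; walls 60 mm from the row). Wire handle on the -y end
- white_dot: white dot sticker, 18 mm across and 1 mm thick, on the insert in a front corner, at the light end of the row; in the case's frame at x = -47 mm, y = +132 or -132 mm (it changes ends from start to start). The yellow pot's well is the one nearest to it
- black_dot: black dot sticker of the same size in the other front corner, at the dark end of the row. The black pot's well is the one nearest to it
- lid (a joint): the case's lid: 0 shut, grows as it opens (rad), starts 1.6 to 1.9, upright behind the case. Stiff hinge (0.3 N m) stays where left; about 4 N at the free edge moves it. Hinge axis along case y at x 64, z 26.5 mm. Blue cover 128 x 298 x 43 mm, hollow; its flat outer face (push here) is level at z 69.5 mm when shut, upright 43 mm behind the axis at 1.57. Black tab 60 wide, 19 long on the free edge
- hex_keys: red folding hex-key holder, 24x90x27 mm, a bystander in front of the pots; origin at the centre of its underside
- eraser: blue and white eraser, 21x46x13 mm, a bystander among the pots; origin at the centre of its underside
Not all that is in view belongs to the job. Of the things that look like the ink_yellow, the largest one is meant.

How it is judged (in metres and radians):
On the way:
1. all four pots stand in their wells in the right order while the lid is still open (horizontal distance between ink_yellow and white_dot between 0.0442 and 0.0642 m and x of ink_yellow in the frame of ink_case between -0.01 and 0.01 m and z of ink_yellow in the frame of ink_case between 0.001 and 0.01 m and angle between each of ink_yellow, ink_blue, ink_red, ink_black's own z axis and vertical below 0.12 rad and horizontal distance between ink_blue and white_dot between 0.0978 and 0.1178 m and x of ink_blue in the frame of ink_case between -0.01 and 0.01 m and z of ink_blue in the frame of ink_case between 0.001 and 0.01 m and horizontal distance between ink_red and white_dot between 0.1635 and 0.1835 m and x of ink_red in the frame of ink_case between -0.01 and 0.01 m and z of ink_red in the frame of ink_case between 0.001 and 0.01 m and horizontal distance between ink_black and white_dot between 0.2316 and 0.2516 m and x of ink_black in the frame of ink_case between -0.01 and 0.01 m and z of ink_black in the frame of ink_case between 0.001 and 0.01 m and value of joint lid above 0.6 rad), for 0.2 s.
At the end, for the whole second after the job is handed in: pots in order yellow, blue, red, black from white dot to black dot, each upright (0.12 rad) within 10 mm of its well's centre along and across the row, underside under 4 mm above the well's floor; lid below 0.05 rad; all released and at rest (horizontal distance between ink_yellow and white_dot between 0.0442 and 0.0642 m and x of ink_yellow in the frame of ink_case between -0.01 and 0.01 m and z of ink_yellow in the frame of ink_case between 0.001 and 0.01 m and angle between each of ink_yellow, ink_blue, ink_red, ink_black's own z axis and vertical below 0.12 rad and horizontal distance between ink_blue and white_dot between 0.0978 and 0.1178 m and x of ink_blue in the frame of ink_case between -0.01 and 0.01 m and z of ink_blue in the frame of ink_case between 0.001 and 0.01 m and horizontal distance between ink_red and white_dot between 0.1635 and 0.1835 m and x of ink_red in the frame of ink_case between -0.01 and 0.01 m and z of ink_red in the frame of ink_case between 0.001 and 0.01 m and horizontal distance between ink_black and white_dot between 0.2316 and 0.2516 m and x of ink_black in the frame of ink_case between -0.01 and 0.01 m and z of ink_black in the frame of ink_case between 0.001 and 0.01 m and linear speed of each of ink_yellow, ink_blue, ink_red, ink_black below 0.02 m/s and value of joint lid below 0.05 rad and velocity of joint lid below 0.05 rad/s); the robot touches nothing.
It fails at once if a pot is tipped over (leans more than 0.7 rad) (angle between any of ink_yellow, ink_blue, ink_red, ink_black's own z axis and vertical above 0.7 rad).
It fails at once if the eraser or the hex keys are pushed about (moved more than 30 mm) (distance of any of eraser, hex_keys from where it was at the start of the episode above 0.03 m).
It also fails if it takes over 128 s, if anything falls off the work surface, if the arm or the gripper's body presses on something with over 40 N, if the wrist force passes 120 N, or if a joint passes its speed limit or range.

## Robot

A 6-joint arm with a two-finger parallel gripper is mounted at the origin on a cart in front of the work surface, level with it; the furniture and walls round the work are solid. World frame = base frame: x ahead of the robot, y to its left, z up, the work surface at z = 0. Lengths are in m, angles in degrees, forces in N, time in s.
With the tool pointing down it reaches from about 0.4 to 0.825 m from the base axis. Payload 7 kg.
Tool frame: the origin (TCP) lies midway between the tips of the shut fingers; the grasp point (between the pads) lies 19 mm behind it (hold_point_z is the distance from the TCP to the grasp point, in m); z points along the fingers, y is the line along which they close (so a half turn about z gives the same grasp; the last joint's range is limited). The gripper opens to 88 mm and grips with 3 to 60 N. Pads are 19 mm wide; open, the fingers measure 130 mm over their backs; the gripper's body (78 mm by 193 mm) begins 47 mm behind the grasp point.
Start: joints at [-59.811, 20.546, 0.682, 0, -70.136, -16.507], TCP at [0.16, -0.656, 0.227] pointing down, gripper open.
Joint ranges: [-176.03, 176.03], [-82.01, 121.73], [-58.28, 71.71], [-173.87, 95.51], [-174.79, -0.11], [-173.66, 173.66]. Speed limits (degrees/s): [136.94, 136.94, 172.46, 180, 180, 180].

## Interface

Orientations are given as [roll, pitch, yaw] about the fixed x, y, z axes, in that order (R = Rz(yaw) Ry(pitch) Rx(roll)).
In Python, from plant import get_state, capture, close_job, hold_point_z gives the robot as it stands.
- The arm moves only by the shell command python3 -m inch 'ROWS' [FORCE]. ROWS is text: rows parted by semicolons, each of 5 numbers parted by spaces: the shift along the tool's x, y, z normalised to -1 to 1, where 1 is 0.15 m, then the turn about the tool's z normalised to -1 to 1, where 1 is 360 degrees, then the opening, from 0 (shut) to 1 (fully open). In form: tx ty tz spin grip; .... A call has exactly 8 rows; each row shifts and turns the commanded pose from where the row before left it, along the tool's axes as they then stand; what a row does not reach is not made up. A row lasts 1/8 s, in which the tool goes at most 62.5 mm and 10.7 degrees, less where a joint would pass 70% of its speed; a pose out of reach is approached as far as the arm can. A call with a number of a shift or a turn outside -1 to 1 is refused whole. A call with a gripper value outside its range is refused whole. The fingers move at their own pace and stop on an object; FORCE is the grip in N (left out, the last holds). Time passes only in rows, so rows that do not move let the fingers close, or fill a call up. It gives the time, the measured TCP pose, the force, the opening and the grip force at its end, in the units of the state.
- get_state(): the state, without advancing time (a new reading comes with each control period).
- capture(name): name is "scene" or "top" or "wrist"; returns a dict with "color" (384x512x3 uint8, blue, green, red), "mtx" (3x3 intrinsics, pixels), "R" (3x3) and "t" (3): a world point X has camera coordinates R X + t. Camera axes: x right, y down, z forward; pixel columns grow to the right and rows downward; lengths in m; the calibration is good to about 2 mm. The wrist camera is an equidistant fisheye: a pixel r from the principal point sees the ray r / f radians off the axis. A picture is of the moment at which its call begins. There is no depth.
- close_job(): hands the job in; it is judged then, once.
The state is a dict: "time_s": time; "joints": joint angles; "qd": joint speeds; "joint_torque": joint torques, N m; "tcp_pos": TCP position; "eef_rot": TCP orientation; "contact_force": force on the tool from outside, world axes, zero at the start; "moment": the same for the moment, N m; "gripper_width": finger opening in m; "gripper_force": force on a finger pad.
Only numpy, scipy, OpenCV 4.12 (cv2) and the standard library are available. Lean on these libraries where they do the work, as an engineer would, in place of code of your own. Each camera call takes 0.05 s, during which the arm holds its last target. There are 200 camera calls.

## Working session

There is one attempt and no reset: what is moved stays moved. The work goes in short steps, Python scripts to look and compute and a shell command to move; the robot and the scene stay as the last step left them, time stands still between calls to the robot, and variables do not carry over. Pictures are saved under pics/ and viewed, at most 14 in all, crops included, and the job is handed in when it is done.

```bash
mkdir -p pics; ls; python3 - <<'E'
from plant import *
import cv2
for n in("scene","top"):
    c=capture(n); cv2.imwrite(f"pics/{n}0.png",c["color"]); print(n,c["mtx"].tolist(),c["R"].tolist(),c["t"].tolist())
print(get_state(),hold_point_z)
E
```

```text
pics
scene [[393.1809732356331, 0.0, 258.1728696221197], [0.0, 393.1809732356331, 187.07650670493192], [0.0, 0.0, 1.0]] [[-0.5385335710090711, -0.8421898017054792, 0.026418379956076165], [-0.41985820284370207, 0.24102840418149368, -0.8749996559328347], [0.7305482067605632, -0.48230866287161817, -0.4834021838158338]] [0.28709500404730964, 0.24258686169559293, 0.815158311098489]
top [[493.50712510401513, 0.0, 251.49222128559015], [0.0, 493.50712510401513, 187.80077508986312], [0.0, 0.0, 1.0]] [[-0.026782972598308637, -0.9995215909801909, -0.015468081433277991], [-0.9870514351287938, 0.02889056024355545, -0.1577808604964562], [0.15815225824814177, 0.011041951514191904, -0.9873529959025654]] [0.06865871343481424, 0.4744404566704139, 1.221971635466939]
{'time_s': 0.1, 'joints': array([-5.98107716e+01,  2.05881097e+01,  6.39043986e-01, -1.70491009e-02,
       -7.01336705e+01, -1.65058007e+01]), 'qd': array([-0.06187954, -0.1499287 ,  0.18630006,  0.05483593,  0.01046613,
       -0.05656438]), 'joint_torque': array([-2.09174366e-03, -5.84163272e+01,  2.93752223e+01,  7.01570079e+00,
        1.01233352e-02, -4.93525954e-05]), 'tcp_pos': array([ 0.15953751, -0.65544128,  0.22570989]), 'eef_rot': array([ 1.79916119e+02, -8.14094072e-03, -1.66322372e+02]), 'contact_force': array([0.34229903, 0.19266991, 0.08443558]), 'moment': array([-0.06987487, -0.04788701,  0.00994297]), 'gripper_force': 0.0, 'gripper_width': 0.08785428492479999} 0.0188
```

View pics/top0.png

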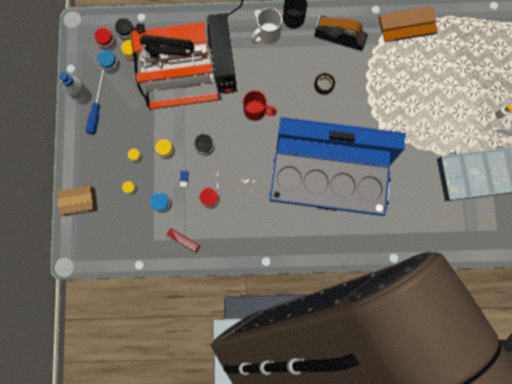

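View pics/scene0.png

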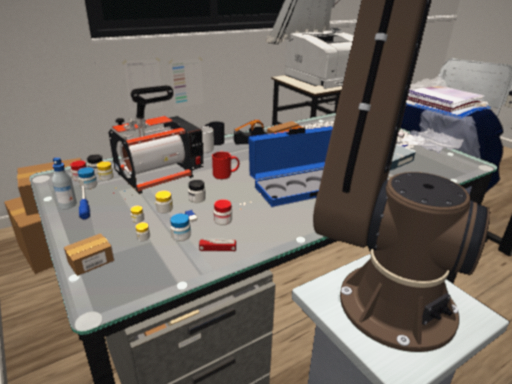

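The top view shows the yellow candidates at (164,148), (134,155) and (128,187), plus the spare at (129,47). The one at (164,148) is the largest of the near ones, so it fits. Blue is at (160,202), red (209,198), black (204,144), white dot (379,208) and black dot (277,195). I'll confirm with a crop and measure.

```bash
cat > h.py <<'E'
import numpy as np, cv2
from plant import *
def ray(c,u,v,z):
    d=c["R"].T@np.linalg.inv(c["mtx"])@[u,v,1]; o=-c["R"].T@c["t"]
    return (o+d*(z-o[2])/d[2])[:2]
def proj(c,X):
    p=c["mtx"]@(c["R"]@np.array(X,float)+c["t"]); return p[:2]/p[2]
def blob(img,mask,u,v,r=14):
    m=np.zeros_like(mask); m[v-r:v+r,u-r:u+r]=mask[v-r:v+r,u-r:u+r]
    n,l,s,ce=cv2.connectedComponentsWithStats(m)
    k=1+np.argmax(s[1:,4]); return ce[k],s[k]
E
python3 - <<'E'
from h import *
c=capture("top"); im=c["color"]; hsv=cv2.cvtColor(im,cv2.COLOR_BGR2HSV)
S=hsv[...,1]; V=hsv[...,2]
sat=((S>130)&(V>70)).astype(np.uint8); dark=(V<65).astype(np.uint8); wh=((V>200)&(S<60)).astype(np.uint8)
for n,m,u,v,z in [("Y",sat,164,148,.05),("y1",sat,134,155,.04),("y2",sat,128,187,.04),("B",sat,160,202,.055),("R",sat,209,198,.055),("K",dark,204,144,.055),("wd",wh,379,208,.022),("bd",dark,277,195,.022),("er",sat,184,180,.013),("hex",sat,184,240,.027)]:
    ce,s=blob(im,m,u,v,22 if n=="hex" else 12); print(n,ce.round(1),s.tolist(),ray(c,*ce,z).round(4))
a=cv2.resize(im[125:265,100:240],(500,500),interpolation=cv2.INTER_CUBIC)
b=cv2.resize(im[100:230,255:420],(0,0),fx=500/165*.6,fy=500/165*.6,interpolation=cv2.INTER_CUBIC)
o=np.zeros((500,800,3),np.uint8); o[:,:500]=a; o[:b.shape[0],500:500+min(300,b.shape[1])]=b[:,:300]
cv2.imwrite("pics/crop1.png",o)
E
```

```text
Y [163.2 146.9] [155, 139, 17, 17, 215] [0.5874 0.2791]
y1 [133.4 154.4] [128, 149, 12, 12, 116] [0.5723 0.3585]
y2 [127.9 186.7] [122, 181, 13, 12, 116] [0.4879 0.3716]
B [158.8 201.1] [150, 193, 18, 18, 248] [0.4464 0.2891]
R [208.4 196.5] [200, 188, 18, 18, 254] [0.4545 0.1642]
K [203.5 142.8] [195, 135, 17, 17, 224] [0.5937 0.175 ]
wd [378.9 207.5] [376, 205, 7, 6, 37] [ 0.4181 -0.2692]
bd [276.4 194.2] [275, 192, 4, 5, 16] [ 0.4601 -0.0083]
er [183.8 175.3] [181, 172, 7, 8, 52] [0.5185 0.2322]
hex [171.3 234.1] [167, 229, 10, 12, 55] [0.3646 0.2627]
```

View pics/crop1.png

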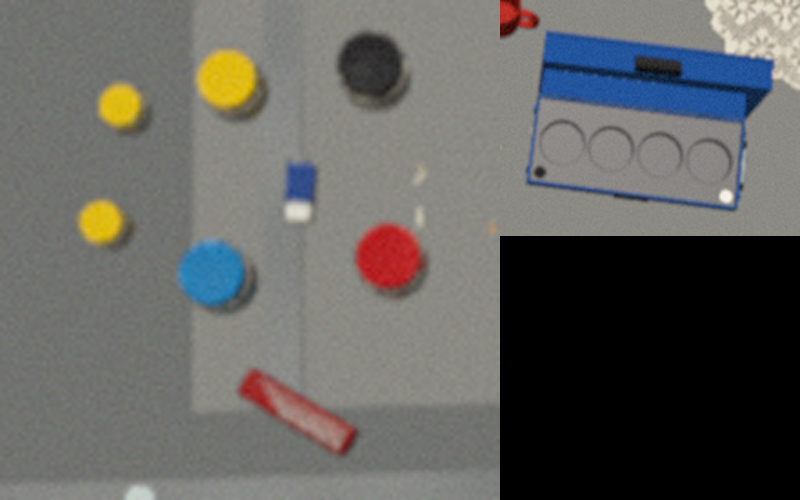

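The crop confirms the targets: the large yellow at crop (228,80), against the small ones at (120,105) and (101,222). The handle is on the white-dot end, at crop (744,160). Next I'll fit the case pose and lid angle, measure how close the press is, and look at the gripper.

```bash
cat >> h.py <<'E'
def case2w(p,P):
    x,y,a=p; P=np.atleast_2d(P); c,s=np.cos(a),np.sin(a)
    return np.c_[x+c*P[:,0]-s*P[:,1], y+s*P[:,0]+c*P[:,1], P[:,2]]
def lidpt(th,P): # P in shut-lid case coords -> case coords
    P=np.array(P,float); r=P[:,[0,2]]-[.064,.0265]; c,s=np.cos(th),np.sin(th)
    # opening lifts free edge (-x): (-1,0)->(-c,+s)
    X=r[:,0]*c+r[:,1]*s; Z=-r[:,0]*s+r[:,1]*c
    return np.c_[X+.064,P[:,1],Z+.0265]
E
python3 - <<'E'
from h import *
from scipy.optimize import least_squares
c=capture("top"); s=capture("scene")
obs=[((-.047,-.132,.022),(378.9,207.5)),((-.047,.132,.022),(276.9,194.6)),((-.064,.149,.026),(270,201.5)),((-.064,-.149,.026),(385.3,214.8))]
for k,(u,v) in zip((.105,.035,-.035,-.105),[(562,143),(611,149),(660,156),(709,161)]): obs.append(((0,k,.019),(255+(u-500)/1.818,100+v/1.818)))
f=lambda p:np.concatenate([proj(c,case2w(p,P)[0])-np.array(q) for P,q in obs])
r=least_squares(f,[.4855,-.146,-.16]); print(r.x,np.degrees(r.x[2]),r.fun.reshape(-1,2).round(1).tolist())
p=r.x; print([case2w(p,[0,k,0])[0].round(4).tolist() for k in(-.105,-.035,.035,.105)])
for th in (1.6,1.7,1.8,1.9):
    L=lidpt(th,[(-.064,.149,.0695),(-.064,-.149,.0695),(-.064,.149,.0265),(-.064,-.149,.0265)])
    print(th,[proj(c,q).round(0).tolist() for q in case2w(p,L)],L[0].round(3),L[2].round(3))
# press bar triangulation
for a,b in [((150,105),(130,187)),((219,98),(203,160))]:
    P=[x["mtx"]@np.c_[x["R"],x["t"]] for x in(c,s)]
    X=cv2.triangulatePoints(P[0],P[1],np.array(a,float),np.array(b,float)); print((X[:3]/X[3]).T.round(3))
w=capture("wrist"); cv2.imwrite("pics/w0.png",w["color"])
# scene check
im=s["color"].copy()
for P in [(0,k,.019) for k in(-.105,-.035,.035,.105)]+[(-.064,.149,.026)]: cv2.circle(im,tuple(int(v) for v in proj(s,case2w(p,P)[0]).round()),2,(0,255,255),-1)
for q in [(.5874,.2791,.05),(.4464,.2891,.055),(.4545,.1642,.055),(.5937,.175,.055)]: cv2.circle(im,tuple(int(v) for v in proj(s,q).round()),1,(255,255,0),-1)
a=cv2.resize(im[130:280,100:350],(0,0),fx=3.2,fy=3.2); cv2.imwrite("pics/s1.png",a)
E
```

```text
[ 0.4840693  -0.14658819 -0.15101328] -8.652423698961762 [[0.3, 0.2], [-0.2, 0.6], [-0.6, -0.8], [0.4, 0.1], [0.0, 0.2], [-0.1, 0.1], [-0.1, -0.5], [0.1, 0.0]]
[[0.4683, -0.2504, 0.0], [0.4788, -0.1812, 0.0], [0.4893, -0.112, 0.0], [0.4999, -0.0428, 0.0]]
1.6 [[279.0, 121.0], [406.0, 136.0], [277.0, 138.0], [404.0, 153.0]] [0.111 0.149 0.153] [0.068 0.149 0.154]
1.7 [[280.0, 117.0], [405.0, 131.0], [278.0, 133.0], [405.0, 148.0]] [0.123 0.149 0.148] [0.08  0.149 0.153]
1.8 [[280.0, 113.0], [405.0, 127.0], [278.0, 128.0], [405.0, 143.0]] [0.135 0.149 0.141] [0.093 0.149 0.151]
1.9 [[281.0, 109.0], [404.0, 124.0], [279.0, 124.0], [405.0, 138.0]] [0.146 0.149 0.134] [0.105 0.149 0.148]
[[0.713 0.326 0.022]]
[[0.698 0.122 0.077]]
```

View pics/s1.png

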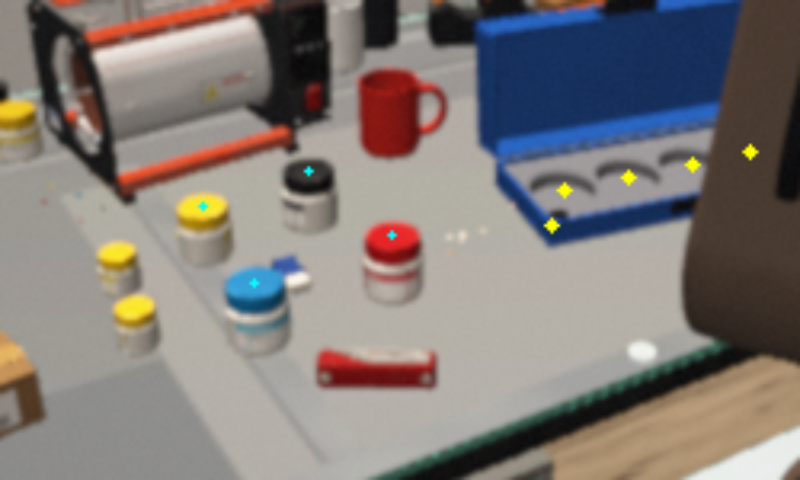

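View pics/w0.png

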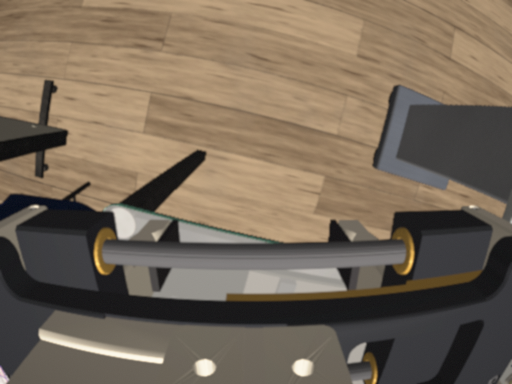

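The overlay dots sit on the lid tops and wells, and the lid is at about 1.68 rad. The gripper is wide along its closing line, so it would meet the upright lid. I'll turn it first, then nudge the lid back a little with shut fingers.

```bash
cat > go.py <<'E'
# usage: go.py w|c x y z yaw(optional): deltas in tool units from current pose (c = case frame xy)
import sys; from h import *
CASE=[.48407,-.14659,-.15101]
a=sys.argv; t=np.array(list(map(float,a[2:5])))
if a[1]=='c': t=case2w(CASE,t)[0]
s=get_state(); y0=s["eef_rot"][2]; y=np.radians(y0)
d=t-s["tcp_pos"]; R=np.array([[np.cos(y),np.sin(y),0],[np.sin(y),-np.cos(y),0],[0,0,-1]])
sp=0 if len(a)<6 else -((float(a[5])-y0+180)%360-180)/360
u=R@d/.15
print("tgt",t.round(4),"now",s["tcp_pos"].round(4),"yaw",round(y0,2),"units",u.round(3),"spin",round(sp,4),"minrows",round(np.linalg.norm(d)/.0625,1))
E
python3 -m inch '0 0 0 -0.0235 0; 0 0 0 -0.0235 0; 0 0 0 -0.0235 0; 0 0 0 -0.0235 0; 0 0 0 -0.0235 0; 0 0 0 -0.0235 0; 0 0 0 -0.0235 0; 0 0 0 -0.0235 0' 20
python3 go.py c 0.02 -0.06 0.2257 -98.65
```

```text
time_s: 1.3
tcp_pos: [0.1596, -0.6558, 0.2265]
eef_rot: [180.0, 0.0, -98.4]
contact_force: [-0.1, 0.2, -1.2]
gripper_width: 0.0132
gripper_force: 0.0
tgt [ 0.4948 -0.2089  0.2257] now [ 0.1596 -0.6558  0.2265] yaw -98.36 units [-3.272 -1.778  0.005] spin 0.0008 minrows 8.9
```

```bash
python3 -m inch '-0.2 -0.11 0 0 0; -0.2 -0.11 0 0 0; -0.2 -0.11 0 0 0; -0.2 -0.11 0 0 0; -0.2 -0.11 0 0 0; -0.2 -0.11 0 0 0; -0.2 -0.11 0 0 0; -0.2 -0.11 0 0 0' >/dev/null
python3 -m inch '-0.2 -0.11 0 0 0; -0.2 -0.11 0 0 0; -0.2 -0.11 0 0 0; -0.2 -0.11 0 0 0; -0.2 -0.11 0 0 0; -0.2 -0.11 0 0 0; -0.2 -0.11 0 0 0; 0 0 0 0 0'
python3 go.py c 0.02 -0.06 0.12 -98.65
```

```text
time_s: 3.3
tcp_pos: [0.473, -0.2466, 0.2266]
eef_rot: [-180.0, 0.0, -98.5]
contact_force: [-0.4, -0.6, 0.2]
gripper_width: 0.0008
gripper_force: 0.0
tgt [ 0.4948 -0.2089  0.12  ] now [ 0.473  -0.2466  0.2266] yaw -98.5 units [-0.27  -0.106  0.71 ] spin 0.0004 minrows 1.8
```

```bash
python3 -m inch '-0.135 -0.05 0.2 0 0; -0.135 -0.05 0.2 0 0; 0 0 0.2 0 0; 0 0 0.11 0 0; 0 -0.08 0 0 0; 0 -0.08 0 0 0; 0 -0.06 0 0 0; 0 0 0 0 0'
python3 -m inch '0 -0.04 0 0 0; 0 -0.04 0 0 0; 0 -0.04 0 0 0; 0 -0.04 0 0 0; 0 -0.04 0 0 0; 0 0 0 0 0; 0 0 0 0 0; 0 0 0 0 0'
python3 go.py c 0.09 -0.06 0.12 -98.65
```

```text
time_s: 4.3
tcp_pos: [0.5264, -0.2155, 0.1204]
eef_rot: [-180.0, 0.0, -98.7]
contact_force: [-0.3, 0.0, -0.9]
gripper_width: 0.0001
gripper_force: 0.0
time_s: 5.3
tcp_pos: [0.5553, -0.2198, 0.1203]
eef_rot: [-180.0, -0.0, -98.6]
contact_force: [-0.2, 1.1, -0.0]
gripper_width: 0.0004
gripper_force: 0.0
tgt [ 0.564  -0.2194  0.12  ] now [ 0.5553 -0.2198  0.1203] yaw -98.64 units [-0.011 -0.057  0.002] spin 0.0 minrows 0.1
```

```bash
python3 -m inch '0 -0.05 0 0 0; 0 -0.04 0 0 0; 0 -0.04 0 0 0; 0 0.02 0 0 0; 0 0.2 0 0 0; 0 0.2 0 0 0; 0 0.1 -0.3 0 0.85; 0 0.1 -0.3 0 0.85'
python3 - <<'E'
from h import *
c=capture("top"); cv2.imwrite("pics/t2.png",cv2.resize(c["color"][90:240,240:440],(0,0),fx=4,fy=4))
E
```

```text
time_s: 6.3
tcp_pos: [0.4825, -0.2088, 0.2113]
eef_rot: [-180.0, -0.0, -98.6]
contact_force: [1.4, -0.2, 0.7]
gripper_width: 0.015
gripper_force: 0.0
```

View pics/t2.png

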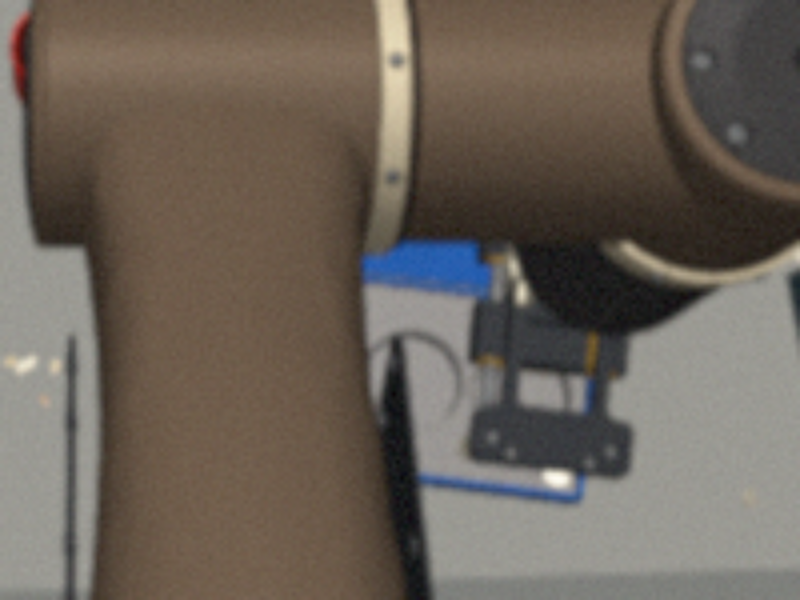

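```bash
python3 go.py w 0.5874 0.2791 0.21 -20
```

```text
tgt [0.5874 0.2791 0.21  ] now [ 0.4839 -0.2096  0.2181] yaw -98.58 units [-3.325 -0.196  0.054] spin -0.2183 minrows 8.0
```

```bash
python3 -m inch '-0.24 -0.014 0 0 0.75; -0.24 -0.014 0 0 0.75; -0.24 -0.014 0 0 0.75; -0.24 -0.014 0 0 0.75; -0.24 -0.014 0 0 0.75; -0.24 -0.014 0 0 0.75; -0.24 -0.014 0 0 0.75; -0.24 -0.014 0 0 0.75' >/dev/null
python3 -m inch '-0.24 -0.014 0 0 0.75; -0.24 -0.014 0 0 0.75; -0.24 -0.014 0 0 0.75; -0.24 -0.014 0 0 0.75; -0.24 -0.014 0 0 0.75; -0.205 -0.014 0 0 0.75; 0 0 0 -0.027 0.75; 0 0 0 -0.027 0.75' >/dev/null
python3 -m inch '0 0 0 -0.027 0.75; 0 0 0 -0.027 0.75; 0 0 0 -0.027 0.75; 0 0 0 -0.027 0.75; 0 0 0 -0.027 0.75; 0 0 0 -0.027 0.75; 0 0 0 0 0.75; 0 0 0 0 0.75'
python3 go.py w 0.5874 0.2791 0.021 -20
python3 - <<'E'
from h import *
c=capture("top"); w=capture("wrist"); print(w["mtx"].tolist())
o=np.hstack([cv2.resize(c["color"][90:240,255:420],(390,355)),cv2.resize(w["color"],(400,355))]); cv2.imwrite("pics/t3.png",o)
E
```

```text
time_s: 9.35
tcp_pos: [0.5867, 0.2801, 0.21]
eef_rot: [-180.0, -0.0, -21.1]
contact_force: [0.6, -0.8, -0.2]
gripper_width: 0.0658
gripper_force: 0.0
tgt [0.5874 0.2791 0.021 ] now [0.5867 0.2801 0.21  ] yaw -21.09 units [0.007 0.005 1.26 ] spin -0.003 minrows 3.0
[[297.3186396354542, 0.0, 253.5666811151703], [0.0, 297.3186396354542, 190.6172464985194], [0.0, 0.0, 1.0]]
```

View pics/t3.png

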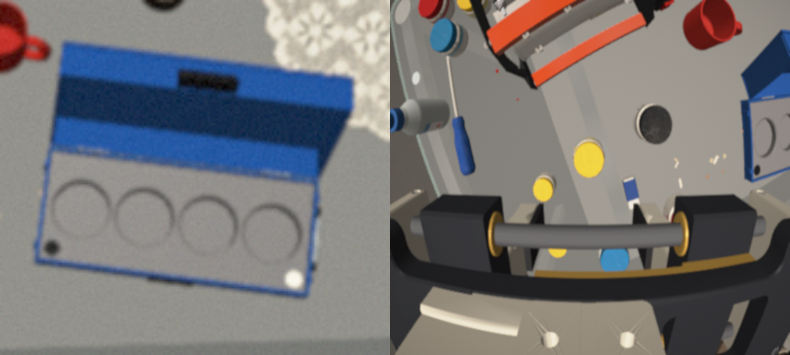

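The left part shows the lid now at about 1.93 rad, with its top-left corner at (63,42). The right part shows the arm over the yellow pot. Descend and grasp.

```bash
python3 -m inch '0.007 0.005 0.2 0.003 0.75; 0 0 0.22 0 0.75; 0 0 0.22 0 0.75; 0 0 0.22 0 0.75; 0 0 0.2 0 0.75; 0 0 0.1 0 0.75; 0 0 0.1 0 0.75; 0 0 0 0 0.75'
python3 -m inch '0 0 0 0 0; 0 0 0 0 0; 0 0 0 0 0; 0 0 0 0 0; 0 0 0 0 0; 0 0 -0.05 0 0; 0 0 -0.2 0 0; 0 0 -0.2 0 0' 20
python3 go.py c 0 -0.105 0.15 -98.65
```

```text
time_s: 10.45
tcp_pos: [0.5869, 0.2786, 0.0204]
eef_rot: [179.9, 0.0, -22.0]
contact_force: [0.0, -0.5, 0.4]
gripper_width: 0.0656
gripper_force: 0.0
time_s: 11.45
tcp_pos: [0.5867, 0.2785, 0.089]
eef_rot: [179.9, 0.0, -22.0]
contact_force: [1.2, 1.4, -0.7]
gripper_width: 0.0453
gripper_force: 20.0
tgt [ 0.4683 -0.2504  0.15  ] now [0.5867 0.2785 0.089 ] yaw -21.97 units [ 0.587  3.566 -0.407] spin 0.213 minrows 8.7
```

```bash
python3 go.py c -0.02 -0.105 0.14
python3 -m inch '0 0 -0.2 0 0; 0.04 0.24 -0.14 0 0; 0.05 0.24 0 0 0; 0.05 0.24 0 0 0; 0.05 0.24 0 0 0; 0.05 0.24 0 0 0; 0.05 0.24 0 0 0; 0.05 0.24 0 0 0' >/dev/null
python3 -m inch '0.05 0.24 0 0 0; 0.05 0.24 0 0 0; 0.05 0.24 0 0 0; 0.05 0.24 0 0 0; 0.05 0.24 0 0 0; 0.05 0.24 0 0 0; 0.05 0.24 0 0 0; 0 0 0 0.027 0' >/dev/null
python3 -m inch '0 0 0 0.027 0; 0 0 0 0.027 0; 0 0 0 0.027 0; 0 0 0 0.027 0; 0 0 0 0.027 0; 0 0 0 0.027 0; 0 0 0 0.027 0; 0 0 0 0 0'
python3 go.py c -0.003 -0.105 0.035 -98.65
```

```text
tgt [ 0.4485 -0.2474  0.14  ] now [0.5867 0.2785 0.089 ] yaw -21.97 units [ 0.457  3.596 -0.34 ] spin 0 minrows 8.7
time_s: 14.45
tcp_pos: [0.4944, -0.2272, 0.1396]
eef_rot: [180.0, 0.0, -99.7]
contact_force: [-0.8, 0.2, -1.8]
gripper_width: 0.0453
gripper_force: 20.0
tgt [ 0.4653 -0.2499  0.035 ] now [ 0.4944 -0.2272  0.1396] yaw -99.66 units [0.182 0.166 0.697] spin -0.0028 minrows 1.8
```

```bash
python3 -m inch '0.091 0.083 0 -0.0028 0; 0.091 0.083 0 0 0; 0 0 0.15 0 0; 0 0 0.15 0 0; 0 0 0.1 0 0; 0 0 0 0 0; 0 0 0 0 0; 0 0 0 0 0'
python3 go.py c -0.003 -0.105 0.027 -98.65
```

```text
time_s: 15.45
tcp_pos: [0.4663, -0.2504, 0.0804]
eef_rot: [-179.9, -0.0, -98.7]
contact_force: [-0.1, -1.0, -0.4]
gripper_width: 0.0453
gripper_force: 20.0
tgt [ 0.4653 -0.2499  0.027 ] now [ 0.4663 -0.2504  0.0804] yaw -98.69 units [-0.002  0.007  0.356] spin -0.0001 minrows 0.9
```

```bash
python3 -m inch '0 0 0.12 0 0; 0 0 0.1 0 0; 0 0 0.06 0 0; 0 0 0.04 0 0; 0 0 0.02 0 0; 0 0 0.01 0 0; 0 0 0 0 0; 0 0 0 0 0'
python3 go.py c -0.003 -0.105 0.027 -98.65
```

```text
time_s: 16.45
tcp_pos: [0.4658, -0.2503, 0.0279]
eef_rot: [-180.0, -0.0, -98.7]
contact_force: [-2.6, 1.4, 5.7]
gripper_width: 0.0456
gripper_force: 20.0
tgt [ 0.4653 -0.2499  0.027 ] now [ 0.4658 -0.2503  0.0279] yaw -98.7 units [-0.002  0.003  0.006] spin -0.0001 minrows 0.0
```

```bash
python3 -m inch '0 0 0 0 0.72; 0 0 0 0 0.72; 0 0 0 0 0.72; 0 0 -0.05 0 0.72; 0 0 -0.15 0 0.72; 0 0 -0.25 0 0.72; 0 0 -0.25 0 0.72; 0 0 0 0 0.72'
python3 - <<'E'
from h import *
w=capture("wrist"); cv2.imwrite("pics/w4.png",w["color"])
E
python3 go.py w 0.4464 0.2891 0.15
```

```text
time_s: 17.45
tcp_pos: [0.4678, -0.2508, 0.1357]
eef_rot: [-179.6, -0.0, -98.7]
contact_force: [-0.7, -0.3, -0.9]
gripper_width: 0.063
gripper_force: 0.0
tgt [0.4464 0.2891 0.15  ] now [ 0.4666 -0.2504  0.1339] yaw -98.71 units [-3.535  0.678 -0.108] spin 0 minrows 8.6
```

View pics/w4.png

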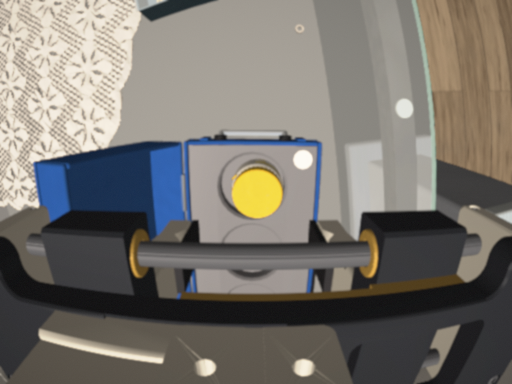

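The fisheye view shows the yellow pot standing in its well (258,192), next to the white dot (303,159). Next is blue.

```bash
python3 -m inch '-0.236 0.045 0 0 0.72; -0.236 0.045 0 0 0.72; -0.236 0.045 0 0 0.72; -0.236 0.045 0 0 0.72; -0.236 0.045 0 0 0.72; -0.236 0.045 0 0 0.72; -0.236 0.045 0 0 0.72; -0.236 0.045 0 0 0.72' >/dev/null
python3 -m inch '-0.236 0.045 0 0 0.72; -0.236 0.045 0 0 0.72; -0.236 0.045 0 0 0.72; -0.236 0.045 0 0 0.72; -0.236 0.045 0 0 0.72; -0.236 0.045 0 0 0.72; -0.236 0.045 0 0 0.72; 0 0 0 0 0.72' >/dev/null
python3 -m inch '0 0 0.15 0 0.72; 0 0 0 0 0.72; 0 0 0 0 0.72; 0 0 0 0 0.72; 0 0 0 0 0.72; 0 0 0 0 0.72; 0 0 0 0 0.72; 0 0 0 0 0.72'
python3 go.py w 0.4464 0.2891 0.023 -98.65
```

```text
time_s: 20.5
tcp_pos: [0.446, 0.29, 0.1096]
eef_rot: [-180.0, 0.0, -98.7]
contact_force: [0.5, 0.6, -0.1]
gripper_width: 0.0634
gripper_force: 0.0
tgt [0.4464 0.2891 0.023 ] now [0.446  0.29   0.1096] yaw -98.71 units [ 0.005 -0.003  0.577] spin -0.0002 minrows 1.4
```

```bash
python3 -m inch '0.005 -0.003 0.1 0 0.72; 0 0 0.15 0 0.72; 0 0 0.15 0 0.72; 0 0 0.1 0 0.72; 0 0 0.077 0 0.72; 0 0 0 0 0.72; 0 0 0 0 0.72; 0 0 0 0 0.72'
python3 -m inch '0 0 0 0 0; 0 0 0 0 0; 0 0 0 0 0; 0 0 0 0 0; 0 0 0 0 0; 0 0 -0.15 0 0; 0 0 -0.25 0 0; 0 0 -0.2 0 0' 20
python3 go.py c -0.02 -0.035 0.13 -98.65
```

```text
time_s: 21.5
tcp_pos: [0.4467, 0.2896, 0.0237]
eef_rot: [-180.0, 0.1, -98.7]
contact_force: [0.0, 0.3, 0.5]
gripper_width: 0.0626
gripper_force: 0.0
time_s: 22.5
tcp_pos: [0.446, 0.2889, 0.1137]
eef_rot: [180.0, -0.0, -98.7]
contact_force: [0.3, -0.1, -1.0]
gripper_width: 0.0495
gripper_force: 20.0
tgt [ 0.459  -0.1782  0.13  ] now [0.446  0.2889 0.1137] yaw -98.72 units [ 3.065 -0.558 -0.109] spin -0.0002 minrows 7.5
```

```bash
python3 -m inch '0.22 -0.04 -0.1 0 0; 0.22 -0.04 0 0 0; 0.22 -0.04 0 0 0; 0.22 -0.04 0 0 0; 0.22 -0.04 0 0 0; 0.22 -0.04 0 0 0; 0.22 -0.04 0 0 0; 0.22 -0.04 0 0 0' >/dev/null
python3 -m inch '0.22 -0.04 0 0 0; 0.22 -0.04 0 0 0; 0.22 -0.04 0 0 0; 0.22 -0.04 0 0 0; 0.22 -0.04 0 0 0; 0.21 -0.04 0 0 0; 0 0 0 0 0; 0 0 0 0 0'
python3 go.py c -0.003 -0.035 0.031 -98.65
```

```text
time_s: 24.5
tcp_pos: [0.4591, -0.1786, 0.1275]
eef_rot: [179.9, 0.0, -98.8]
contact_force: [0.5, 0.6, -2.3]
gripper_width: 0.0495
gripper_force: 20.0
tgt [ 0.4758 -0.1807  0.031 ] now [ 0.4591 -0.1786  0.1275] yaw -98.76 units [-0.003 -0.112  0.643] spin -0.0003 minrows 1.6
```

```bash
python3 -m inch '0 -0.11 0 0 0; 0 0 0.12 0 0; 0 0 0.15 0 0; 0 0 0.15 0 0; 0 0 0.12 0 0; 0 0 0.06 0 0; 0 0 0.04 0 0; 0 0 0 0 0'
python3 -m inch '0 0 0.01 0 0; 0 0 0.01 0 0; 0 0 0 0 0; 0 0 0 0 0; 0 0 0 0 0; 0 0 0 0 0; 0 0 0 0 0; 0 0 0 0 0'
python3 go.py c -0.003 -0.035 0.0295 -98.65
```

```text
time_s: 25.5
tcp_pos: [0.4762, -0.1811, 0.032]
eef_rot: [180.0, -0.0, -98.7]
contact_force: [-0.4, -0.1, -2.0]
gripper_width: 0.0497
gripper_force: 20.0
time_s: 26.5
tcp_pos: [0.4763, -0.1813, 0.0294]
eef_rot: [-180.0, -0.0, -98.7]
contact_force: [-0.2, 0.9, 5.2]
gripper_width: 0.0496
gripper_force: 20.0
tgt [ 0.4758 -0.1807  0.0295] now [ 0.4763 -0.1813  0.0294] yaw -98.7 units [-0.003  0.004 -0.001] spin -0.0001 minrows 0.0
```

On the floor. Release and go to red.

```bash
python3 -m inch '0 0 0 0 0.74; 0 0 0 0 0.74; 0 0 0 0 0.74; 0 0 -0.05 0 0.74; 0 0 -0.15 0 0.74; 0 0 -0.25 0 0.74; 0 0 -0.2 0 0.74; 0 0 0 0 0.74'
python3 go.py w 0.4545 0.1642 0.11 -98.65
```

```text
time_s: 27.5
tcp_pos: [0.4777, -0.1814, 0.1295]
eef_rot: [-179.7, 0.0, -98.7]
contact_force: [1.1, 0.4, -1.6]
gripper_width: 0.0646
gripper_force: 0.0
tgt [0.4545 0.1642 0.11  ] now [ 0.4777 -0.1814  0.1295] yaw -98.69 units [-2.254  0.501  0.13 ] spin -0.0001 minrows 5.6
```

```bash
python3 -m inch '-0.225 0.05 0 0 0.74; -0.225 0.05 0 0 0.74; -0.225 0.05 0 0 0.74; -0.225 0.05 0 0 0.74; -0.225 0.05 0 0 0.74; -0.225 0.05 0 0 0.74; -0.225 0.05 0 0 0.74; -0.225 0.05 0 0 0.74' >/dev/null
python3 -m inch '-0.225 0.05 0 0 0.74; -0.225 0.05 0 0 0.74; 0 0 0.1 0 0.74; 0 0 0 0 0.74; 0 0 0 0 0.74; 0 0 0 0 0.74; 0 0 0 0 0.74; 0 0 0 0 0.74'
python3 go.py w 0.4545 0.1642 0.023 -98.65
```

```text
time_s: 29.5
tcp_pos: [0.4531, 0.1636, 0.1117]
eef_rot: [-180.0, 0.0, -98.7]
contact_force: [-0.2, 0.1, 0.7]
gripper_width: 0.0648
gripper_force: 0.0
tgt [0.4545 0.1642 0.023 ] now [0.4531 0.1636 0.1117] yaw -98.73 units [-0.005 -0.009  0.592] spin -0.0002 minrows 1.4
```

```bash
python3 -m inch '-0.005 -0.009 0.1 0 0.74; 0 0 0.15 0 0.74; 0 0 0.15 0 0.74; 0 0 0.1 0 0.74; 0 0 0.092 0 0.74; 0 0 0 0 0.74; 0 0 0 0 0.74; 0 0 0 0 0.74'
python3 -m inch '0 0 0 0 0; 0 0 0 0 0; 0 0 0 0 0; 0 0 0 0 0; 0 0 0 0 0; 0 0 -0.15 0 0; 0 0 -0.25 0 0; 0 0 -0.3 0 0' 20
python3 go.py c -0.02 0.035 0.13 -98.65
```

```text
time_s: 30.5
tcp_pos: [0.4548, 0.1646, 0.0233]
eef_rot: [-180.0, 0.1, -98.7]
contact_force: [-0.9, 0.1, 0.1]
gripper_width: 0.0647
gripper_force: 0.0
time_s: 31.5
tcp_pos: [0.4533, 0.1635, 0.1278]
eef_rot: [179.9, -0.1, -98.7]
contact_force: [0.6, 1.7, -1.6]
gripper_width: 0.0491
gripper_force: 20.0
tgt [ 0.4696 -0.109   0.13  ] now [0.4533 0.1635 0.1278] yaw -98.73 units [ 1.779 -0.383 -0.015] spin -0.0002 minrows 4.4
```

```bash
python3 -m inch '0.22 -0.048 0 0 0; 0.22 -0.048 0 0 0; 0.22 -0.048 0 0 0; 0.22 -0.048 0 0 0; 0.22 -0.048 0 0 0; 0.22 -0.048 0 0 0; 0.22 -0.048 0 0 0; 0.22 -0.048 0 0 0' >/dev/null
python3 -m inch '0.02 0 0 0 0; 0 0 0 0 0; 0 0 0 0 0; 0 0 0 0 0; 0 0 0 0 0; 0 0 0 0 0; 0 0 0 0 0; 0 0 0 0 0'
python3 go.py c -0.003 0.035 0.031 -98.65
```

```text
time_s: 33.5
tcp_pos: [0.4709, -0.1084, 0.1277]
eef_rot: [180.0, -0.0, -98.7]
contact_force: [-1.2, 0.5, -1.7]
gripper_width: 0.0492
gripper_force: 20.0
tgt [ 0.4864 -0.1115  0.031 ] now [ 0.4709 -0.1084  0.1277] yaw -98.71 units [ 0.005 -0.105  0.645] spin -0.0002 minrows 1.6
```

```bash
python3 -m inch '0.005 -0.105 0 0 0; 0 0 0.12 0 0; 0 0 0.15 0 0; 0 0 0.15 0 0; 0 0 0.12 0 0; 0 0 0.06 0 0; 0 0 0.04 0 0; 0 0 0 0 0'
python3 -m inch '0 0 0.01 0 0; 0 0 0.01 0 0; 0 0 0 0 0; 0 0 0 0 0; 0 0 0 0 0; 0 0 0 0 0; 0 0 0 0 0; 0 0 0 0 0'
python3 go.py c -0.003 0.035 0.0295 -98.65
```

```text
time_s: 34.5
tcp_pos: [0.4867, -0.1116, 0.0317]
eef_rot: [-180.0, -0.0, -98.7]
contact_force: [0.9, 0.7, -0.3]
gripper_width: 0.0495
gripper_force: 20.0
time_s: 35.5
tcp_pos: [0.4867, -0.1115, 0.0291]
eef_rot: [-180.0, 0.0, -98.7]
contact_force: [-0.1, 0.8, 6.4]
gripper_width: 0.0496
gripper_force: 20.0
tgt [ 0.4864 -0.1115  0.0295] now [ 0.4867 -0.1115  0.0291] yaw -98.7 units [ 0.001  0.002 -0.003] spin -0.0001 minrows 0.0
```

```bash
python3 -m inch '0 0 0 0 0.74; 0 0 0 0 0.74; 0 0 0 0 0.74; 0 0 -0.05 0 0.74; 0 0 -0.15 0 0.74; 0 0 -0.25 0 0.74; 0 0 -0.2 0 0.74; 0 0 0 0 0.74'
python3 go.py w 0.5937 0.175 0.11 -22
```

```text
time_s: 36.5
tcp_pos: [0.4881, -0.1114, 0.1292]
eef_rot: [-179.7, 0.1, -98.7]
contact_force: [0.4, 0.3, -0.6]
gripper_width: 0.065
gripper_force: 0.0
tgt [0.5937 0.175  0.11  ] now [ 0.4881 -0.1114  0.1292] yaw -98.69 units [-1.994 -0.408  0.128] spin -0.213 minrows 4.9
```

```bash
python3 -m inch '-0.25 0 0 0 0.74; -0.25 0 0 0 0.74; -0.25 0 0 0 0.74; -0.25 0 0 0 0.74; -0.25 0 0 0 0.74; -0.25 0 0 0 0.74; -0.25 0 0 0 0.74; -0.25 0 0 0 0.74' >/dev/null
python3 -m inch '0 -0.2 0 0 0.74; 0 -0.2 0 0 0.74; 0 0 0 -0.027 0.74; 0 0 0 -0.027 0.74; 0 0 0 -0.027 0.74; 0 0 0 -0.027 0.74; 0 0 0 -0.027 0.74; 0 0 0 -0.027 0.74' >/dev/null
python3 -m inch '0 0 0 -0.027 0.74; 0 0 0 -0.024 0.74; 0 0 0 0 0.74; 0 0 0 0 0.74; 0 0 0 0 0.74; 0 0 0 0 0.74; 0 0 0 0 0.74; 0 0 0 0 0.74'
python3 go.py w 0.5937 0.175 0.023 -22
```

```text
time_s: 39.5
tcp_pos: [0.5911, 0.1759, 0.1262]
eef_rot: [-180.0, -0.0, -22.0]
contact_force: [0.4, 0.3, -0.7]
gripper_width: 0.0651
gripper_force: 0.0
tgt [0.5937 0.175  0.023 ] now [0.5911 0.1759 0.1262] yaw -22.04 units [ 0.018 -0.001  0.688] spin -0.0001 minrows 1.7
```

```bash
python3 -m inch '0.018 0 0.1 0 0.74; 0 0 0.15 0 0.74; 0 0 0.15 0 0.74; 0 0 0.15 0 0.74; 0 0 0.1 0 0.74; 0 0 0.038 0 0.74; 0 0 0 0 0.74; 0 0 0 0 0.74'
python3 -m inch '0 0 0 0 0; 0 0 0 0 0; 0 0 0 0 0; 0 0 0 0 0; 0 0 0 0 0; 0 0 -0.15 0 0; 0 0 -0.25 0 0; 0 0 -0.3 0 0' 20
python3 go.py w 0.5937 0.175 0.13 -98.65
```

```text
time_s: 40.5
tcp_pos: [0.5941, 0.1752, 0.0238]
eef_rot: [-179.9, -0.0, -22.0]
contact_force: [-0.4, -0.2, 1.0]
gripper_width: 0.0651
gripper_force: 0.0
time_s: 41.5
tcp_pos: [0.5926, 0.1745, 0.1277]
eef_rot: [179.9, 0.1, -22.0]
contact_force: [-0.4, 0.7, -1.4]
gripper_width: 0.0493
gripper_force: 20.0
tgt [0.5937 0.175  0.13  ] now [0.5926 0.1745 0.1277] yaw -22.04 units [ 0.005 -0.006 -0.015] spin 0.2128 minrows 0.0
```

```bash
python3 -m inch '-0.2 0 0 0 0; -0.2 0 0 0 0; -0.2 0 0 0 0; 0 0 0 0.027 0; 0 0 0 0.027 0; 0 0 0 0.027 0; 0 0 0 0.027 0; 0 0 0 0.027 0' >/dev/null
python3 -m inch '0 0 0 0.027 0; 0 0 0 0.027 0; 0 0 0 0.024 0; 0 0 0 0 0; 0 0 0 0 0; 0 0 0 0 0; 0 0 0 0 0; 0 0 0 0 0'
python3 go.py c -0.02 0.105 0.13 -98.65
```

```text
time_s: 43.5
tcp_pos: [0.5102, 0.2087, 0.128]
eef_rot: [-180.0, 0.0, -98.7]
contact_force: [-0.4, -0.3, -0.3]
gripper_width: 0.0492
gripper_force: 20.0
tgt [ 0.4801 -0.0398  0.13  ] now [0.5102 0.2087 0.128 ] yaw -98.68 units [ 1.668 -0.052 -0.013] spin -0.0001 minrows 4.0
```

```bash
python3 -m inch '0.2 0 0 0 0; 0.24 -0.008 0 0 0; 0.24 -0.008 0 0 0; 0.24 -0.008 0 0 0; 0.24 -0.008 0 0 0; 0.24 -0.01 0 0 0; 0.2 -0.01 0 0 0; 0.068 0 0 0 0' >/dev/null
python3 -m inch '0 0 0 0 0; 0 0 0 0 0; 0 0 0 0 0; 0 0 0 0 0; 0 0 0 0 0; 0 0 0 0 0; 0 0 0 0 0; 0 0 0 0 0'
python3 go.py c -0.003 0.105 0.031 -98.65
```

```text
time_s: 45.5
tcp_pos: [0.48, -0.0399, 0.128]
eef_rot: [180.0, -0.0, -98.7]
contact_force: [-0.5, 0.0, -0.8]
gripper_width: 0.0494
gripper_force: 20.0
tgt [ 0.4969 -0.0423  0.031 ] now [ 0.48   -0.0399  0.128 ] yaw -98.72 units [-0.001 -0.114  0.647] spin -0.0002 minrows 1.6
```

```bash
python3 -m inch '0 -0.114 0 0 0; 0 0 0.12 0 0; 0 0 0.15 0 0; 0 0 0.15 0 0; 0 0 0.12 0 0; 0 0 0.06 0 0; 0 0 0.04 0 0; 0 0 0 0 0'
python3 -m inch '0 0 0.01 0 0; 0 0 0.01 0 0; 0 0 0 0 0; 0 0 0 0 0; 0 0 0 0 0; 0 0 0 0 0; 0 0 0 0 0; 0 0 0 0 0'
python3 go.py c -0.003 0.105 0.0295 -98.65
```

```text
time_s: 46.5
tcp_pos: [0.499, -0.042, 0.0322]
eef_rot: [-179.8, 0.1, -98.7]
contact_force: [4.4, 1.1, -4.1]
gripper_width: 0.0498
gripper_force: 19.9
time_s: 47.5
tcp_pos: [0.499, -0.0419, 0.0298]
eef_rot: [-179.8, 0.1, -98.7]
contact_force: [5.4, 1.1, -0.4]
gripper_width: 0.0496
gripper_force: 19.9
tgt [ 0.4969 -0.0423  0.0295] now [ 0.499  -0.0419  0.0298] yaw -98.67 units [0.005 0.014 0.002] spin -0.0001 minrows 0.0
```

```bash
python3 -m inch '0 0 0.005 0 0; 0 0 0 0 0; 0 0 0 0 0.74; 0 0 0 0 0.74; 0 0 0 0 0.74; 0 0 0 0 0.74; 0 0 -0.1 0 0.74; 0 0 -0.2 0 0.74'
python3 -m inch '0 0 -0.25 0 0.74; 0 0 -0.25 0 0.74; 0 0 -0.25 0 0.74; -0.25 0 0 0 0.74; -0.25 0 0 0 0.74; -0.25 0 0 0 0.74; -0.25 0 0 0 0.74; -0.25 0 0 0 0'
python3 - <<'E'
from h import *
c=capture("top"); s=capture("scene")
o=np.hstack([cv2.resize(c["color"][90:240,245:420],(400,343)),cv2.resize(s["color"][100:240,220:383],(400,343))]); cv2.imwrite("pics/t5.png",o)
E
```

```text
time_s: 48.5
tcp_pos: [0.4956, -0.0427, 0.0726]
eef_rot: [179.8, -0.1, -98.7]
contact_force: [0.3, -0.6, -0.2]
gripper_width: 0.0646
gripper_force: 0.0
time_s: 49.5
tcp_pos: [0.5251, 0.144, 0.1856]
eef_rot: [180.0, -0.0, -98.7]
contact_force: [1.2, -0.7, -0.2]
gripper_width: 0.0597
gripper_force: 0.0
```

View pics/t5.png

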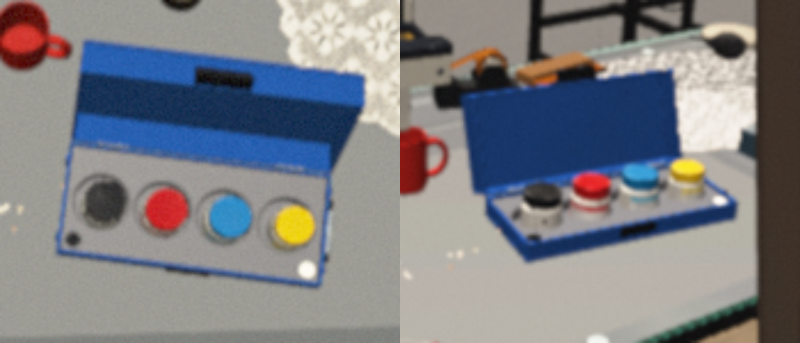

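Both views show black, red, blue and yellow in their wells, in order. In the left part they are at (105,199), (166,209), (231,217) and (295,226), and the lid is still open. I'll check the seating numerically and go behind the lid.

```bash
python3 - <<'E'
from h import *
CASE=[.48407,-.14659,-.15101]
k=400/175
c=capture("top")
hsv=cv2.cvtColor(c["color"],cv2.COLOR_BGR2HSV); H,S,V=[hsv[...,i] for i in range(3)]
for n,u,v,z,m in [("K",105,199,.061,V<65),("R",166,209,.061,(S>130)&((H<10)|(H>170))),("B",231,217,.061,(S>130)&(H<112)&(H>90)),("Y",295,226,.056,(S>130)&(H>15)&(H<40))]:
    ce,s=blob(None,m.astype(np.uint8),int(245+u/k),int(90+v*150/343),12); w=ray(c,*ce,z)
    d=w-CASE[:2]; a=CASE[2]; print(n,s[2:].tolist(),(np.array([[np.cos(a),np.sin(a)],[-np.sin(a),np.cos(a)]])@d).round(4))
E
python3 go.py c 0.20 0 0.24 -98.65
```

```text
K [16, 17, 179] [-0.0049  0.1007]
R [18, 18, 259] [-0.0054  0.0353]
B [18, 18, 251] [-0.005  -0.0347]
Y [18, 17, 231] [-0.0048 -0.1061]
tgt [ 0.6818 -0.1767  0.24  ] now [0.5251 0.1443 0.1853] yaw -98.59 units [ 1.96  -1.352 -0.365] spin 0.0002 minrows 5.8
```

```bash
python3 -m inch '0 -0.1 -0.25 0 0; 0 -0.25 -0.12 0 0; 0 -0.25 0 0 0; 0 -0.25 0 0 0; 0 -0.25 0 0 0; 0.1 -0.24 0 0 0; 0.25 0 0 0 0; 0.25 0 0 0 0' >/dev/null
python3 -m inch '0.25 0 0 0 0; 0.25 0 0 0 0; 0.25 0 0 0 0; 0.25 0 0 0 0; 0.25 0 0 0 0; 0.1 0 0 0 0; 0 0 0 0 0; 0 0 0 0 0'
python3 go.py c 0.20 0 0.12 -98.65
```

```text
time_s: 51.65
tcp_pos: [0.6797, -0.176, 0.2411]
eef_rot: [180.0, 0.0, -98.7]
contact_force: [0.6, 0.6, -0.3]
gripper_width: 0.0006
gripper_force: 0.0
tgt [ 0.6818 -0.1767  0.12  ] now [ 0.6797 -0.176   0.2411] yaw -98.7 units [ 0.003 -0.014  0.808] spin -0.0001 minrows 1.9
```

```bash
python3 -m inch '0 -0.014 0.15 0 0; 0 0 0.2 0 0; 0 0 0.2 0 0; 0 0 0.15 0 0; 0 0 0.1 0 0; 0 0 0 0 0; 0 0 0 0 0; 0 0 0 0 0'
python3 -m inch '0 0.06 0 0 0; 0 0.06 0 0 0; 0 0.06 0 0 0; 0 0.06 0 0 0; 0 0.06 0 0 0; 0 0.06 0 0 0; 0 0.06 0 0 0; 0 0.06 0 0 0'
python3 -m inch '0 0.06 0 0 0; 0 0.06 0 0 0; 0 0.06 0 0 0; 0 0.06 0 0 0; 0 0.06 0 0 0; 0 0.06 0 0 0; 0 0.06 0 0 0; 0 0.06 0 0 0'
python3 go.py c 0.0 0 0.12 -98.65
python3 - <<'E'
from h import *
s=capture("scene"); cv2.imwrite("pics/s6.png",cv2.resize(s["color"][80:260,200:400],(666,600)))
E
```

```text
time_s: 52.65
tcp_pos: [0.6824, -0.1769, 0.1225]
eef_rot: [-179.9, 0.0, -98.7]
contact_force: [0.8, 0.8, 0.1]
gripper_width: 0.0003
gripper_force: 0.0
time_s: 53.65
tcp_pos: [0.6142, -0.1664, 0.1246]
eef_rot: [-179.5, -0.0, -98.6]
contact_force: [6.1, -0.3, 5.7]
gripper_width: 0.0006
gripper_force: 3.2
time_s: 54.65
tcp_pos: [0.538, -0.155, 0.1205]
eef_rot: [179.9, -0.0, -98.7]
contact_force: [3.0, -0.7, 0.4]
gripper_width: 0.0002
gripper_force: 1.1
tgt [ 0.4841 -0.1466  0.12  ] now [ 0.538  -0.155   0.1205] yaw -98.73 units [-0.001  0.364  0.004] spin -0.0002 minrows 0.9
```

View pics/s6.png

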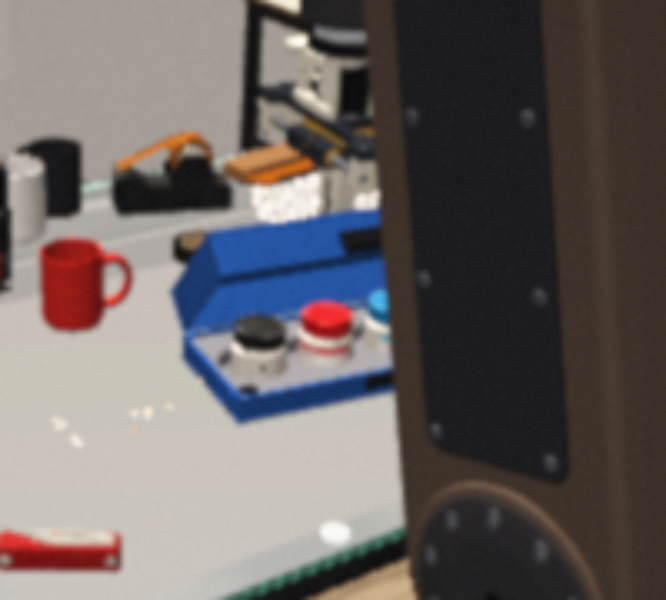

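The picture shows the lid swinging over, with its free edge around (220,245) and about half closed. The pots are untouched. Continue the pull, then press down.

```bash
python3 -m inch '0 0.06 0 0 0; 0 0.06 0 0 0; 0 0.06 0 0 0; 0 0.06 0 0 0; 0 0.06 0 0 0; 0 0.06 0 0 0; 0 0.02 0.03 0 0; 0 0.02 0.03 0 0'
python3 -m inch '0 0.01 0.04 0 0; 0 0.01 0.04 0 0; 0 0.01 0.04 0 0; 0 0.01 0.04 0 0; 0 0 0.04 0 0; 0 0 0.03 0 0; 0 0 0 0 0; 0 0 0 0 0'
python3 go.py c -0.02 0 0.0695 -98.65
```

```text
time_s: 55.7
tcp_pos: [0.4795, -0.146, 0.1119]
eef_rot: [180.0, -0.0, -98.7]
contact_force: [-0.9, -0.4, 3.9]
gripper_width: 0.0006
gripper_force: 1.2
time_s: 56.7
tcp_pos: [0.4745, -0.1451, 0.0778]
eef_rot: [-180.0, 0.0, -98.7]
contact_force: [0.4, -0.3, 0.0]
gripper_width: 0.0004
gripper_force: 0.0
tgt [ 0.4643 -0.1436  0.0695] now [ 0.4745 -0.1451  0.0778] yaw -98.7 units [0.    0.069 0.055] spin -0.0002 minrows 0.2
```

```bash
python3 -m inch '0 0.03 0.02 0 0; 0 0.03 0.01 0 0; 0 0 0.01 0 0; 0 0 0.01 0 0; 0 0 0.005 0 0; 0 0 0.005 0 0; 0 0 0 0 0; 0 0 0 0 0'
python3 go.py c -0.02 0 0.0695 -98.65
```

```text
time_s: 57.7
tcp_pos: [0.4647, -0.1438, 0.0697]
eef_rot: [180.0, -0.0, -98.7]
contact_force: [-7.4, 4.1, 16.1]
gripper_width: 0.0003
gripper_force: 8.3
tgt [ 0.4643 -0.1436  0.0695] now [ 0.4647 -0.1438  0.0697] yaw -98.69 units [-0.001  0.003  0.001] spin -0.0001 minrows 0.0
```

```bash
python3 -m inch '0 0 -0.1 0 0; 0 0 -0.2 0 0; 0 0 -0.25 0 0; 0 0 -0.25 0 0; -0.25 0 0 0 0; -0.25 0 0 0 0; -0.25 0 0 0 0; -0.25 0 0 0 0'
python3 -m inch '-0.25 0 0 0 0; -0.25 0 0 0 0; -0.25 0 0 0 0; -0.25 0 0 0 0; 0 0 0 0 0; 0 0 0 0 0; 0 0 0 0 0; 0 0 0 0 0'
python3 - <<'E'
from h import *
CASE=[.48407,-.14659,-.15101]
c=capture("top"); s=capture("scene"); k=3
a=cv2.resize(c["color"][90:240,255:388],(399,450)); b=cv2.resize(s["color"][110:240,225:340],(399,450))
for th,col in ((0,(0,255,255)),):
  for X,Y in [(-.064,.149),(-.064,-.149),(.064,.149),(.064,-.149)]:
    q=case2w(CASE,lidpt(th,[(X,Y,.0695)]))[0]
    u=proj(c,q); cv2.circle(a,(int((u[0]-255)*3),int((u[1]-90)*3)),3,col,1)
    u=proj(s,q); cv2.circle(b,(int((u[0]-225)*399/115),int((u[1]-110)*450/130)),3,col,1)
cv2.imwrite("pics/end.png",np.hstack([a,b]))
E
```

```text
time_s: 58.7
tcp_pos: [0.4882, 0.0057, 0.1887]
eef_rot: [-180.0, 0.0, -98.7]
contact_force: [0.1, 0.7, 0.1]
gripper_width: 0.0004
gripper_force: 0.0
time_s: 59.7
tcp_pos: [0.5107, 0.1521, 0.1889]
eef_rot: [-180.0, 0.0, -98.8]
contact_force: [0.2, -0.1, -0.2]
gripper_width: 0.0007
gripper_force: 0.0
```

View pics/end.png

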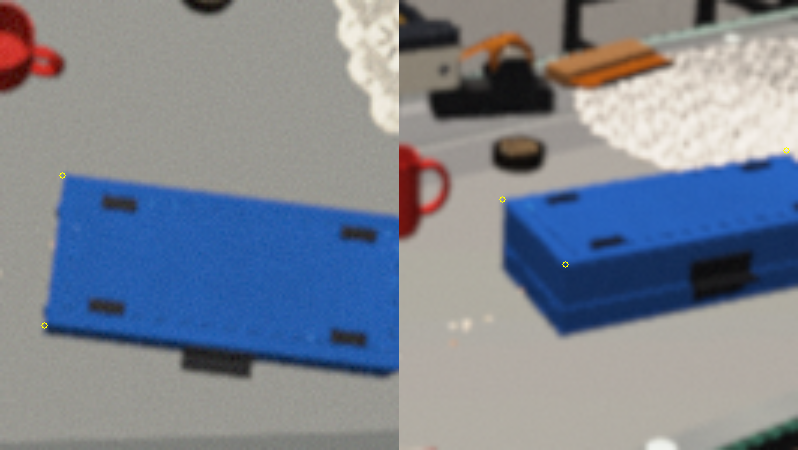

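The lid corners line up with the predicted shut position at (62,175) and (44,325) on the left, and (565,264) on the right, so the lid is shut.

```bash
python3 -c "
from plant import *
print(close_job())"
```

```text
the job is handed in; nothing more can be done
None
```

I put the four pots in the case in order (yellow by the white dot, then blue, red and black), shut the lid fully, and handed the job in at about 60 s; no score came back.

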